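# Make up the tart kit and the scone kit for the baking class

### The arm

A 7-joint arm with a two-finger parallel gripper is mounted at the origin on the work surface. World frame = base frame: x ahead of the robot, y to its left, z up, the work surface at z = 0. Lengths are in m, angles in rad, forces in N, time in s.
With the tool pointing down it reaches from about 0.4 to 0.875 m from the base axis. Payload 6.5 kg.
Tool frame: the origin (TCP) lies at the very end of the fingers, on their centre line; the grasp point (between the pads) lies 19 mm behind it; z points along the fingers, y is the direction in which the jaws open and shut (so a half turn about z gives the same grasp; the last joint's range is limited). The gripper opens to 85 mm and grips with 20 to 120 N. Pads are 22 mm wide; open, the fingers measure 114 mm over their backs; the gripper's body (76 mm by 85 mm) begins 54 mm behind the grasp point. The pads swing forward as they close: fully open they stand 13 mm farther back than shut.
Start: joints at [1.255, 0.536, -0.004, 1.538, 0.003, 1.067, -0.071], TCP at [0.161, -0.63, 0.231] pointing down, gripper open.
Joint ranges: [-2.7, 2.7], [-0.37, 2.16], [-1.27, 1.26], [0.24, 2.4], [-1.31, 4.45], [0.19, 1.91], [-2.76, 2.76]. Speed limits (rad/s): [2.39, 2.39, 3.14, 3.14, 3.14, 3.14, 3.14].

### API

Orientations are given as a unit quaternion [w, x, y, z].
In Python, from station import status, vision, ticket gives the robot as it stands.
- The arm moves only by the tool servo_tool, never from a script. Its argument "commands" is a list of rows, each a list of 6 numbers: the shift along the tool's x, y, z in cm, then the turn, a rotation vector about the tool's x, y, z in rad. A call has 1 to 5 rows; each row shifts and turns the commanded pose from where the row before left it, along the tool's axes as they then stand; what a row does not reach is not made up. A row lasts 1/8 s, in which the tool goes at most 62.5 mm and 10.7 degrees, less where a joint would pass 70% of its speed; a pose out of reach is approached as far as the arm can. A call with a gripper value outside its range is refused whole. "grip" is the gripper's target within -1 to 1 (shut at 1, half-way at 0, fully open at -1), set as the call begins (left out, the last holds). The fingers move at their own pace and stop on an object; "newtons" is the grip in N (left out, the last holds). Time passes only in rows, so rows that do not move let the fingers close. It gives the time, the measured TCP pose, the force and the opening at its end, in the units of the state.
- status.state(): the state, without advancing time (a new reading comes with each control period).
- vision.camera(name): name is "scene" or "top" or "wrist"; returns a dict with "pixels" (384x512x3 uint8, red, green, blue), "fov_y" (degrees; the focal length in pixels is half the picture's height over the tangent of half this angle, whatever the lens; pixels are square), "cx", "cy" (the principal point, pixels), "xyz" and "rotation" of the camera in the world; the wrist camera has in their place "hand_eye" (4x4, takes a point from camera to tool coordinates, whose origin is the TCP and whose axes are the flange's). Camera axes: x right, y down, z forward; pixel columns grow to the right and rows downward; lengths in m; the calibration is good to about 2 mm. A picture is of the moment at which its call begins: read the wrist's pose just before it. There is no depth.
- ticket.finish_job(): hands the job in, once; it reports no verdict.
The state is a dict: "time": time; "joints": joint angles; "dq": joint speeds; "joint_torque": joint torques, N m; "eef_pos": TCP position; "eef_rot": TCP orientation; "force": force on the tool from outside, world axes, zero at the start; "moment": the same for the moment, N m; "opening": finger opening in m.
Only numpy, scipy, OpenCV 4.12 (cv2) and the standard library are available. Lean on these libraries where they do the work, as an engineer would, in place of code of your own. Each camera call takes 0.05 s, during which the arm holds its last target. There are 200 camera calls.

### The job

Make up the two kits for the baking class from the things on the worktop. The tart kit goes on the oak tray: the small fluted tart tin with the wooden tamper stood upright inside it, and the pastry brush lying flat beside the tin; the scone kit goes on the blue enamel tray: the red-topped round cutter and the flour shaker, each standing upright on the tray floor. Do not tip the shaker over on the way, and leave the butter dish and the nested pair of larger tins where they are.

Things in the scene. Friction and masses are not known exactly. Their poses are not given: they have to be found in the camera images.
- oak_tray: Shallow pale oak tray with a small brass grip at each end, fixed. Outside 250 mm along its x, 160 mm along y, 18 mm high; walls and floor 6 mm thick, inside 238 x 148 mm, 12 mm deep. Origin: centre of its underside, on the worktop. x along its length, within about 10 degrees of straight away from the robot; z up. The two trays change sides between starts, one left, one right of the robot.
- blue_tray: Shallow blue enamel tray with a dark navy rolled edge, fixed to the worktop. Same size as the oak tray: outside 250 mm along its x, 160 mm along its y, rim 22 mm high to the top of the rolled edge; inside 238 x 148 mm, floor 6 mm thick. Origin: centre of its underside, on the worktop; x lies along its length, z up.
- tart_tin: Small open fluted tart tin of stainless steel, loose, 50 g: 64 mm across the rim, 53 mm across the base, 24 mm high, walls 2 mm flaring outwards, floor 2 mm thick; flat inside floor about 49 mm across. Can be gripped across the rim from above. Starts upright. Origin: centre of its underside; z up.
- tamper: Wooden tart tamper (for pressing pastry into the tin), loose, 45 g, standing upright: round foot 32 mm across and 18 mm high, tapering to a straight round handle 24 mm across that rises to 72 mm. Origin: centre of the underside of the foot; z up along the handle.
- pastry_brush: Silicone pastry brush lying flat, loose, 60 g, 180 mm long: pale wooden handle 20 mm wide and 14 mm thick from x = -90 to +30 mm, turquoise head up to 34 mm wide and 14 mm thick from x = +30 to +90 mm. Balances at its origin, which is on the underside at mid-length; x points from the handle to the head, z up.
- cutter: Round biscuit cutter, loose, 70 g: steel ring 57 mm across, open through the middle, with a red plastic grip ring 62 mm across round its top from 30 to 42 mm high. Stands with the red ring up. Origin: centre of its lower edge; z up.
- flour_shaker: Closed flour shaker, loose, about 0.15 to 0.3 kg: white cylinder 60 mm across with a domed perforated steel lid 61 mm across, 70 mm high over all (straight sides up to 60 mm). Starts upright. Origin: centre of its underside; z up.
- butter_dish: White ceramic butter dish with its cover and knob, 150 x 90 mm, 82 mm high, 0.55 kg, loose. Not part of either kit: leave it alone. Origin: centre of its underside; x along its length.
- nested_tins: Two larger stainless fluted tart tins nested in each other, 108 mm across the rim, 36 mm high, 0.25 kg, loose. Not part of either kit: leave them alone. Origin: centre of the underside.
Not all that is in view belongs to the job. Leave any yellow look-alike of the cutter alone.

How it is judged:
By the outcome, as a careful person would: the job done as asked, in the order asked, and still so for the second after the job is handed in, with the robot touching nothing.
It also fails if it takes over 134 s, if anything falls off the work surface, if the arm or the gripper's body presses on something with over 40 N, if the wrist force passes 120 N, or if a joint passes its speed limit or range.

## Working session

There is one attempt and no reset: what is moved stays moved. The work goes in short steps, Python scripts to look and compute and a tool call to move; the robot and the scene stay as the last step left them, time stands still between calls to the robot, and variables do not carry over. Pictures are saved under pics/ and viewed, about 12 in all and at most 16, crops included, and the job is handed in when it is done.

Besides the shell and the picture viewer there is one more tool, called after ">>>" by a JSON object that holds its "method" and its "body", one argument or row to a line. servo_tool: Moves the arm, as the interface text tells. Its arguments: {"type":"object","properties":{"commands":{"type":"array"},"grip":{"type":"number"},"newtons":{"type":"number"}},"required":["commands"]}

```bash
mkdir -p pics; ls; cat > h.py <<'E'
import numpy as np, cv2
from station import status, vision, ticket
from scipy.spatial.transform import Rotation as R
def cam(n):
    s=status.state(); c=vision.camera(n)
    f=c["pixels"].shape[0]/2/np.tan(np.radians(c["fov_y"])/2)
    if n=="wrist":
        w,x,y,z=s["eef_rot"]; T=np.eye(4);T[:3,:3]=R.from_quat([x,y,z,w]).as_matrix();T[:3,3]=s["eef_pos"]
        M=T@np.array(c["hand_eye"]); P,Q=M[:3,3],M[:3,:3]
    else:
        P=np.array(c["xyz"]); Q=np.array(c["rotation"])
        if Q.shape==(4,): Q=R.from_quat(Q[[1,2,3,0]]).as_matrix()
    return c["pixels"],(f,c["cx"],c["cy"],P,Q)
def ray(k,u,v,z):
    f,cx,cy,P,Q=k; d=Q@np.array([(u-cx)/f,(v-cy)/f,1]); return (P+d*(z-P[2])/d[2])
def proj(k,p):
    f,cx,cy,P,Q=k; d=Q.T@(np.array(p)-P); return d[0]/d[2]*f+cx,d[1]/d[2]*f+cy
def save(n,px): cv2.imwrite(f"pics/{n}.png",px[:,:,::-1])
E
python3 - <<'E'
from h import *
for n in("top","scene"):
    p,k=cam(n); save(n+"0",cv2.resize(p,(768,576),interpolation=cv2.INTER_CUBIC)); np.save(n+"0.npy",p); print(n,k)
s=status.state();print({a:s[a] for a in("time","eef_pos","eef_rot","force","opening")})
E
```

```text
pics
top (np.float64(426.2190727697253), 252.03920728190562, 186.25408326886227, array([0.43390055, 0.01928242, 0.93213743]), array([[ 0.00436189, -0.9853679 ,  0.17038508],
       [-0.99973408, -0.00815525, -0.02156996],
       [ 0.02264388, -0.17024569, -0.98514144]]))
scene (np.float64(390.7240161231478), 258.299583603469, 192.98012967201987, array([1.20278844, 0.36730616, 0.60639843]), array([[-0.52791199,  0.53779689, -0.65733053],
       [ 0.84929569,  0.33209881, -0.41037447],
       [-0.00239943, -0.77490959, -0.63206753]]))
{'time': 0.1, 'eef_pos': array([ 0.16050498, -0.62928972,  0.23049444]), 'eef_rot': array([-7.67222618e-04,  9.92210819e-01,  1.24567579e-01, -1.44522156e-04]), 'force': array([-0.21755308, -0.29387206,  0.13000195]), 'opening': 0.08558724885264891}
```

View pics/top0.png

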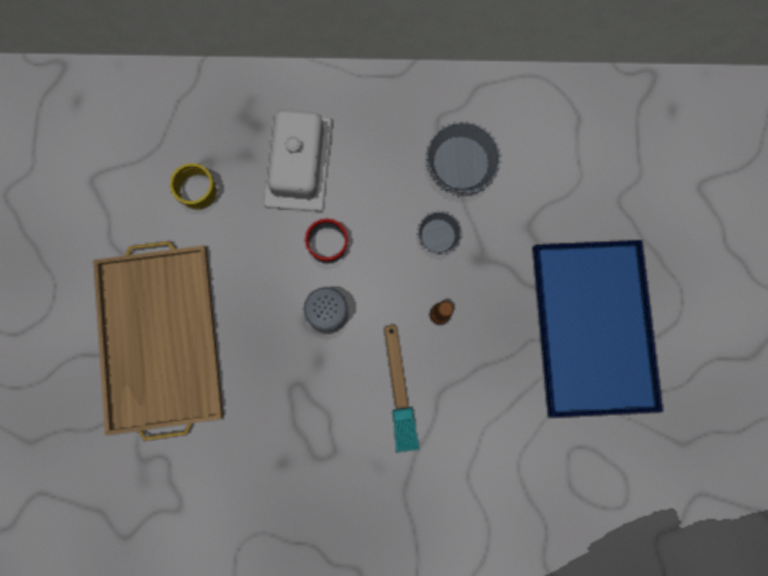

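View pics/scene0.png

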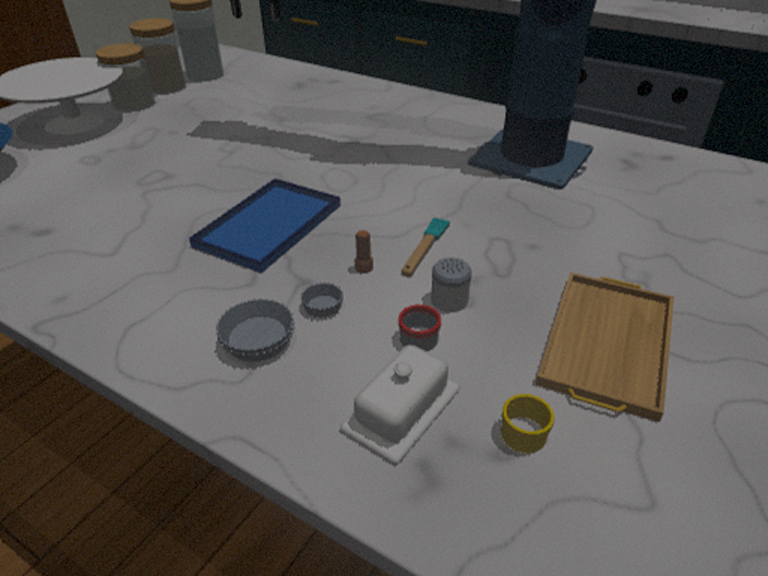

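The top view (768x576) shows the oak tray left at (160,340), blue tray right (598,328), and tart tin (439,233). The tamper foot is at about (440,316), the brush runs from (391,328) to (406,450), the red cutter is at (326,240) and the shaker at (326,309). The butter dish, nested tins and yellow cutter are at the far side.

```bash
cat > m.py <<'E'
from h import *
p,k=cam("top")
hsv=cv2.cvtColor(p,cv2.COLOR_RGB2HSV)
def big(m):
    c,_=cv2.findContours(m.astype(np.uint8),cv2.RETR_EXTERNAL,cv2.CHAIN_APPROX_NONE); return max(c,key=cv2.contourArea)
H,S,V=[hsv[:,:,i].astype(int) for i in range(3)]
def w(c,z): return np.array([ray(k,u,v,z)[:2] for u,v in c.reshape(-1,2).astype(float)],np.float32)
red=big(((H<6)|(H>174))&(S>120)&(V>60)); (x,y),r=cv2.minEnclosingCircle(w(red,.042)); print("cutter",x,y,r)
tq=big((H>80)&(H<97)&(S>100)); print("brush head",cv2.minAreaRect(w(tq,.012)))
bl=big((H>100)&(H<130)&(S>120)); print("blue",cv2.minAreaRect(w(bl,.02)))
tan=(H>5)&(H<25)&(S>70)
oak=big(tan); print("oak",cv2.minAreaRect(w(oak,.016)))
t2=tan.copy(); t2[:,:200]=0; t2[:,280:]=0; b=big(t2); print("handle",cv2.minAreaRect(w(b,.012)))
def c(n,u,v,z): print(n,ray(k,u/1.5,v/1.5,z).round(4))
c("tin rim",439,232,.024); c("tamper top",445,307,.072); c("tamper foot",440,317,.009)
c("shaker top",326,305,.065); c("nested",463,157,.036); c("dish",298,160,.03);c("yellow",193,186,.04)
E
python3 m.py
```

```text
cutter 0.6454820036888123 0.07497009634971619 0.030865484848618507
brush head ((0.38030803203582764, -0.03948595002293587), (0.05725911632180214, 0.030360374599695206), 5.865933895111084)
blue ((0.5260645747184753, -0.3147675395011902), (0.24669039249420166, 0.16109448671340942), 3.0812952518463135)
oak ((0.5059662461280823, 0.3139527440071106), (0.2785572409629822, 0.16228410601615906), 8.384652137756348)
handle ((0.468201220035553, -0.026287788525223732), (0.11709059029817581, 0.017759473994374275), 8.124598503112793)
tin rim [ 0.6621 -0.0895  0.024 ]
tamper top [ 0.5453 -0.0907  0.072 ]
tamper foot [ 0.5388 -0.0913  0.009 ]
shaker top [0.5478 0.0712 0.065 ]
nested [ 0.7733 -0.125   0.036 ]
dish [0.7677 0.1185 0.03  ]
yellow [0.7228 0.2675 0.04  ]
```

```bash
cat > plan.py <<'E'
import sys; from h import *
# usage: plan.py x y z yaw_deg n  -> rows (cm, rad) from the present pose
x,y,z,yaw,n=map(float,sys.argv[1:]); n=int(n); s=status.state(); w,a,b,c=s["eef_rot"]
Q=R.from_quat([a,b,c,w]); G=R.from_euler("z",yaw,degrees=True)*R.from_euler("x",180,degrees=True)
rv=(Q.inv()*G).as_rotvec()/n; d=(np.array([x,y,z])-s["eef_pos"])*100/n
print("t",round(s["time"],2),"at",s["eef_pos"].round(4),"total cm",np.linalg.norm(d*n).round(1))
for i in range(n): print((Q*R.from_rotvec(rv*i)).inv().apply(d).round(2),rv.round(3))
E
python3 plan.py 0.662 -0.0895 0.16 0 13
```

```text
t 0.15 at [ 0.1605 -0.6294  0.2306] total cm 74.0
[ 4.76 -3.07  0.55] [-0.     0.     0.019]
[ 4.7  -3.16  0.55] [-0.     0.     0.019]
[ 4.64 -3.25  0.55] [-0.     0.     0.019]
[ 4.58 -3.34  0.55] [-0.     0.     0.019]
[ 4.51 -3.43  0.55] [-0.     0.     0.019]
[ 4.45 -3.51  0.55] [-0.     0.     0.019]
[ 4.38 -3.6   0.55] [-0.     0.     0.019]
[ 4.31 -3.68  0.54] [-0.     0.     0.019]
[ 4.24 -3.76  0.54] [-0.     0.     0.019]
[ 4.16 -3.84  0.54] [-0.     0.     0.019]
[ 4.09 -3.92  0.54] [-0.     0.     0.019]
[ 4.01 -4.    0.54] [-0.     0.     0.019]
[ 3.94 -4.08  0.54] [-0.     0.     0.019]
```

>>> {"method": "servo_tool", "body": {
  "commands": [
    [4.7, -3.1, 0.5, 0, 0, 0.05],
    [4.6, -3.3, 0.5, 0, 0, 0.05],
    [4.4, -3.6, 0.5, 0, 0, 0.05],
    [4.2, -3.8, 0.5, 0, 0, 0.05],
    [4.0, -4.0, 0.5, 0, 0, 0.05]
  ],
  "grip": -1,
  "newtons": 25
}}

```text
time: 0.78
eef_pos: [0.3522, -0.419, 0.2061]
eef_rot: [-0.0, 1.0, -0.001, 0.0]
force: [0.0, 0.5, 0.3]
opening: 0.085
```

>>> {"method": "servo_tool", "body": {
  "commands": [
    [4, -4.2, 0.5, 0, 0, 0],
    [4, -4.2, 0.5, 0, 0, 0],
    [4, -4.2, 0.5, 0, 0, 0],
    [4, -4.2, 0.5, 0, 0, 0],
    [4, -4.2, 0.5, 0, 0, 0]
  ]
}}

```text
time: 1.4
eef_pos: [0.5522, -0.2092, 0.181]
eef_rot: [0.0, 1.0, -0.0, -0.0]
force: [1.5, -0.9, 0.3]
opening: 0.0856
```

>>> {"method": "servo_tool", "body": {
  "commands": [
    [4, -4.2, 0.5, 0, 0, 0],
    [4, -4.2, 0.5, 0, 0, 0],
    [2, -2.2, 0.5, 0, 0, 0],
    [0, 0, 0, 0, 0, 0]
  ]
}}

```text
time: 1.9
eef_pos: [0.6521, -0.1009, 0.1653]
eef_rot: [-0.001, 1.0, 0.002, -0.0]
force: [0.2, -0.6, -0.5]
opening: 0.0857
```

```bash
python3 - <<'E'
from h import *
p,k=cam("wrist"); save("w1",p); print(status.state()["eef_pos"],k)
for n,q in (("tin",(.662,-.0895,.024)),("cut",(.6455,.075,.042))): print(n,proj(k,q))
E
```

```text
[ 0.65109454 -0.10361762  0.16554099] (np.float64(264.36589466878604), 253.9648727945414, 192.10706861791377, array([ 0.71972883, -0.10086966,  0.30866577]), array([[ 0.00551899, -0.96428529, -0.26480829],
       [-0.99997882, -0.0062355 ,  0.00186522],
       [-0.00344981,  0.26479238, -0.96429928]]))
tin (np.float64(244.19887205471684), np.float64(174.06269356989338))
cut (np.float64(86.68581006376274), np.float64(191.9831259842243))
```

View pics/w1.png

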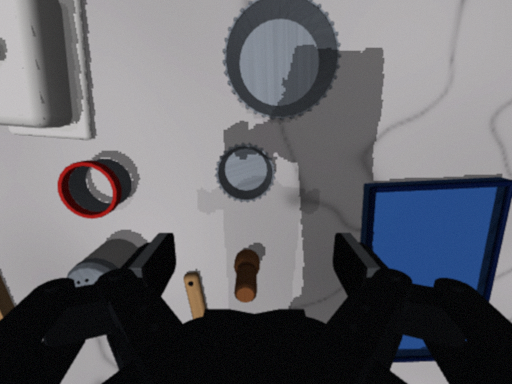

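The wrist view shows the tin at (245,171), the tamper (foot ~(247,258), top (246,294)), the cutter ring at (90,189), and the shaker partly behind a finger. Measuring these.

```bash
python3 - <<'E'
from h import *
p,k=cam("wrist")
f=lambda n,u,v,z:print(n,ray(k,u,v,z).round(4))
f("tin rim",245.5,172,.024); f("tin floor",245.5,170,.002)
hsv=cv2.cvtColor(p,cv2.COLOR_RGB2HSV).astype(int); H,S,V=hsv[...,0],hsv[...,1],hsv[...,2]
m=((H<6)|(H>174))&(S>150)&(V>110); m[:,150:]=0
c,_=cv2.findContours(m.astype(np.uint8),0,1); c=max(c,key=cv2.contourArea); print("cutter",cv2.minEnclosingCircle(np.array([ray(k,*q[0],.042)[:2] for q in c],np.float32)))
f("tamper foot low",247,255,.012); f("tamper top",246,294,.072)
g=cv2.cvtColor(p,cv2.COLOR_RGB2GRAY); save("w1b",cv2.resize(p[130:310,150:350],(800,720))[:600])
E
python3 plan.py 0.662 -0.09 0.05 0 3
```

```text
tin rim [ 0.6632 -0.0939  0.024 ]
tin floor [ 0.6613 -0.0932  0.002 ]
cutter ((0.6470734477043152, 0.07448515295982361), 0.03056587278842926)
tamper foot low [ 0.5557 -0.0947  0.012 ]
tamper top [ 0.5437 -0.0953  0.072 ]
t 2.0 at [ 0.6506 -0.1053  0.1658] total cm 11.7
[ 0.38 -0.51  3.86] [ 0.  0. -0.]
[ 0.38 -0.51  3.86] [ 0.  0. -0.]
[ 0.38 -0.51  3.86] [ 0.  0. -0.]
```

View pics/w1b.png

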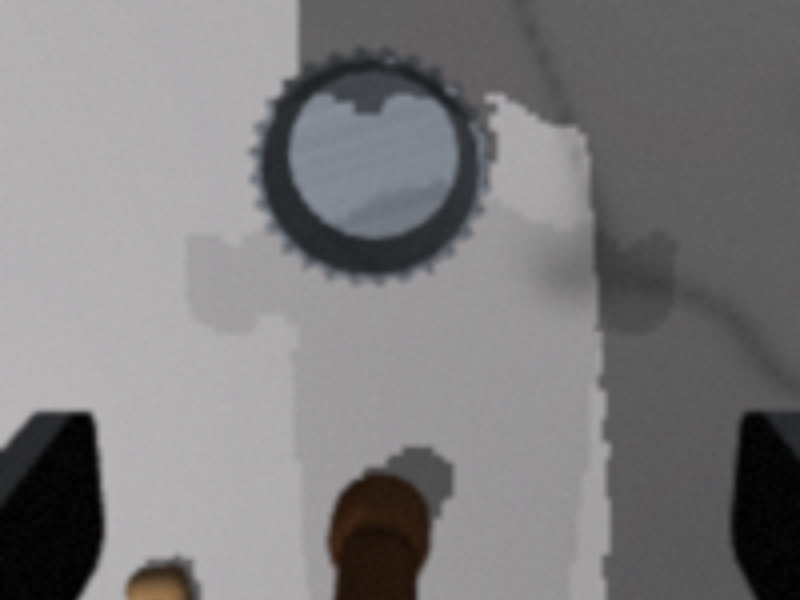

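The crop puts the tin rim centre at about (242.8,171.7), giving tin ≈ (0.663, -0.091) and tamper ≈ (0.545, -0.0925).

>>> {"method": "servo_tool", "body": {
  "commands": [
    [0.4, -0.5, 4, 0, 0, 0],
    [0.4, -0.5, 4, 0, 0, 0],
    [0.4, -0.4, 4, 0, 0, 0],
    [0, 0, 0, 0, 0, 0]
  ]
}}

```text
time: 2.5
eef_pos: [0.6599, -0.0919, 0.0435]
eef_rot: [0.0, 1.0, -0.001, -0.003]
force: [-0.9, 0.9, 0.4]
opening: 0.086
```

```bash
python3 plan.py 0.663 -0.091 0.004 0 2
```

```text
t 2.5 at [ 0.6599 -0.0919  0.0435] total cm 4.0
[ 0.17 -0.04  1.97] [ 0.     0.003 -0.001]
[ 0.16 -0.04  1.97] [ 0.     0.003 -0.001]
```

>>> {"method": "servo_tool", "body": {
  "commands": [
    [0.2, 0, 2, 0, 0, 0],
    [0.1, 0, 1.9, 0, 0, 0],
    [0, 0, 0, 0, 0, 0]
  ]
}}

```text
time: 2.88
eef_pos: [0.665, -0.0908, 0.0058]
eef_rot: [-0.0, 1.0, -0.0, -0.001]
force: [0.2, 0.0, 0.3]
opening: 0.0851
```

>>> {"method": "servo_tool", "body": {
  "commands": [
    [0, 0, 0, 0, 0, 0],
    [0, 0, 0, 0, 0, 0],
    [0, 0, 0, 0, 0, 0],
    [0, 0, 0, 0, 0, 0]
  ],
  "grip": 1
}}

```text
time: 3.38
eef_pos: [0.667, -0.0907, 0.0085]
eef_rot: [0.0, 1.0, -0.0, 0.001]
force: [-1.8, -0.3, 5.9]
opening: 0.06
```

>>> {"method": "servo_tool", "body": {
  "commands": [
    [0, 0, 0, 0, 0, 0],
    [0, 0, -0.5, 0, 0, 0],
    [0, 0, -2, 0, 0, 0],
    [0, 0, -5, 0, 0, 0],
    [0, 0, -5, 0, 0, 0]
  ]
}}

```text
time: 4.0
eef_pos: [0.6663, -0.0907, 0.1348]
eef_rot: [0.0, 1.0, -0.0, 0.0]
force: [0.9, -0.5, -0.4]
opening: 0.0606
```

```bash
python3 - <<'E'
from h import *
p,k=cam("wrist"); save("w2",p); print({a:status.state()[a] for a in("time","eef_pos","force","opening")})
c,s=np.cos(np.radians(8.4)),np.sin(np.radians(8.4))
for n,x,y in(("tin",.06,-.036),("brush",0,.036)): print(n,.508+c*x-s*y,.314+s*x+c*y)
E
python3 plan.py 0.573 0.287 0.12 98.4 11
```

```text
{'time': 4.05, 'eef_pos': array([ 0.67076435, -0.09106551,  0.14272097]), 'force': array([ 2.89874366, -0.28404439,  4.82389342]), 'opening': 0.060250064521205376}
tin 0.5726153290060262 0.2871511777270771
brush 0.5027410109717532 0.3496138039866676
t 4.05 at [ 0.6708 -0.0911  0.1427] total cm 39.1
[-0.89 -3.44  0.19] [ 0.001 -0.001 -0.156]
[-0.35 -3.53  0.2 ] [ 0.001 -0.001 -0.156]
[ 0.21 -3.54  0.2 ] [ 0.001 -0.001 -0.156]
[ 0.76 -3.47  0.2 ] [ 0.001 -0.001 -0.156]
[ 1.29 -3.31  0.21] [ 0.001 -0.001 -0.156]
[ 1.79 -3.07  0.21] [ 0.001 -0.001 -0.156]
[ 2.24 -2.75  0.21] [ 0.001 -0.001 -0.156]
[ 2.64 -2.37  0.21] [ 0.001 -0.001 -0.156]
[ 2.98 -1.93  0.21] [ 0.001 -0.001 -0.156]
[ 3.24 -1.44  0.21] [ 0.001 -0.001 -0.156]
[ 3.43 -0.92  0.21] [ 0.001 -0.001 -0.156]
```

View pics/w2.png

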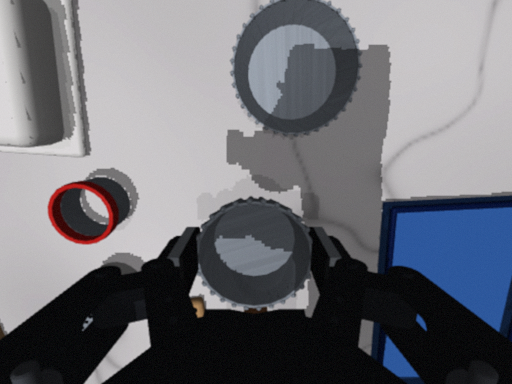

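The tin is held level between the fingers, at (254,252) in the picture. Moving to the oak tray while turning.

>>> {"method": "servo_tool", "body": {
  "commands": [
    [-0.9, -3.4, 0, 0, 0, -0.156],
    [-0.4, -3.5, 0, 0, 0, -0.156],
    [0.2, -3.5, 0, 0, 0, -0.156],
    [0.8, -3.5, 0, 0, 0, -0.156],
    [1.3, -3.3, 0, 0, 0, -0.156]
  ]
}}

```text
time: 4.68
eef_pos: [0.6217, 0.0815, 0.1335]
eef_rot: [0.0, 0.924, 0.382, 0.001]
force: [-0.1, -0.1, 0.2]
opening: 0.0605
```

>>> {"method": "servo_tool", "body": {
  "commands": [
    [1.8, -3.1, 0, 0, 0, -0.156],
    [2.2, -2.8, 0, 0, 0, -0.156],
    [2.6, -2.4, 0, 0, 0, -0.156],
    [3.0, -1.9, 0, 0, 0, -0.156],
    [3.2, -1.4, 0, 0, 0, -0.156]
  ]
}}

```text
time: 5.3
eef_pos: [0.577, 0.2529, 0.1335]
eef_rot: [0.001, 0.709, 0.705, 0.001]
force: [-0.7, -0.0, -0.4]
opening: 0.0605
```

>>> {"method": "servo_tool", "body": {
  "commands": [
    [3.4, -0.9, 0, 0, 0, -0.156],
    [0, 0, 0, 0, 0, 0]
  ]
}}

```text
time: 5.55
eef_pos: [0.5669, 0.2902, 0.1336]
eef_rot: [-0.001, 0.652, 0.758, 0.001]
force: [-0.2, -0.2, -0.9]
opening: 0.0607
```

```bash
python3 plan.py 0.573 0.287 0.06 98.4 2; python3 - <<'E'
from h import *
p,k=cam("wrist"); save("w3",p); print(status.state()["eef_pos"],status.state()["force"])
E
```

```text
t 5.55 at [0.5669 0.2902 0.1336] total cm 7.4
[-0.21  0.28  3.68] [ 0.001 -0.001  0.002]
[-0.21  0.28  3.68] [ 0.001 -0.001  0.002]
[0.5679663  0.28742465 0.13319923] [ 0.65819294 -0.50865221 -0.7901574 ]
```

View pics/w3.png

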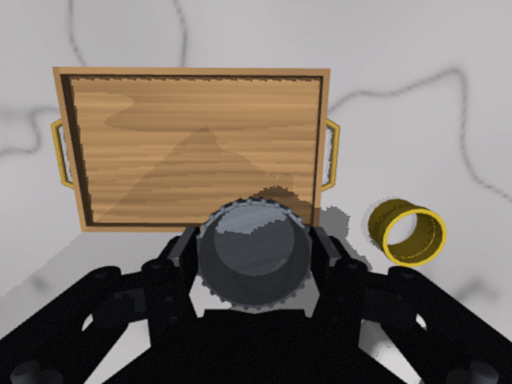

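The wrist view shows the oak tray's outer rim corners at (55,68), (329,70), (84,232), and ~(318,230), square to the tool. Checking the tray pose from them.

```bash
python3 - <<'E'
from h import *
p,k=cam("wrist")
a=np.array([ray(k,u,v,.018)[:2] for u,v in((55,68),(329,70),(84,232))])
print(a,np.linalg.norm(a[1]-a[0]),np.linalg.norm(a[2]-a[0]),"c",(a[1]+a[2])/2,"yaw",np.degrees(np.arctan2(*(a[1]-a[0])[::-1])))
E
python3 plan.py 0.573 0.287 0.06 98.4 2
```

```text
[[0.37567664 0.37208131]
 [0.61960356 0.40669549]
 [0.39825441 0.2144743 ]] 0.24637062062335047 0.15921597564042003 c [0.50892899 0.31058489] yaw 8.076568997283047
t 5.65 at [0.5687 0.2857 0.1329] total cm 7.3
[0.04 0.22 3.65] [ 0.     0.    -0.001]
[0.04 0.22 3.65] [ 0.     0.    -0.001]
```

>>> {"method": "servo_tool", "body": {
  "commands": [
    [0, 0.3, 4, 0, 0, 0],
    [0, 0.2, 4, 0, 0, 0],
    [0, 0, 2.5, 0, 0, 0],
    [0, 0, 0.5, 0, 0, 0],
    [0, 0, 0, 0, 0, 0]
  ]
}}

```text
time: 6.28
eef_pos: [0.574, 0.2861, 0.023]
eef_rot: [0.0, 0.655, 0.756, 0.0]
force: [-0.7, 0.7, -0.4]
opening: 0.0606
```

>>> {"method": "servo_tool", "body": {
  "commands": [
    [0, 0, 0.5, 0, 0, 0],
    [0, 0, 0.3, 0, 0, 0],
    [0, 0, 0, 0, 0, 0]
  ]
}}

```text
time: 6.65
eef_pos: [0.5735, 0.2869, 0.0146]
eef_rot: [0.0, 0.654, 0.756, 0.0]
force: [1.1, 0.0, 0.4]
opening: 0.0605
```

>>> {"method": "servo_tool", "body": {
  "commands": [
    [0, 0, 0.1, 0, 0, 0],
    [0, 0, 0, 0, 0, 0]
  ]
}}

```text
time: 6.9
eef_pos: [0.5735, 0.2868, 0.0145]
eef_rot: [0.0, 0.654, 0.756, 0.0]
force: [-2.4, -1.2, 8.2]
opening: 0.0606
```

>>> {"method": "servo_tool", "body": {
  "commands": [
    [0, 0, 0, 0, 0, 0],
    [0, 0, 0, 0, 0, 0],
    [0, 0, 0, 0, 0, 0]
  ],
  "grip": -0.7
}}

```text
time: 7.28
eef_pos: [0.5731, 0.2868, 0.0131]
eef_rot: [-0.0, 0.654, 0.756, -0.0]
force: [0.6, 0.1, 0.5]
opening: 0.0725
```

>>> {"method": "servo_tool", "body": {
  "commands": [
    [0, 0, -1, 0, 0, 0],
    [0, 0, -3, 0, 0, 0],
    [0, 0, -5, 0, 0, 0],
    [0, 0, -5, 0, 0, 0]
  ]
}}

```text
time: 7.78
eef_pos: [0.573, 0.2868, 0.1553]
eef_rot: [-0.0, 0.654, 0.757, 0.0]
force: [1.4, 0.3, 0.5]
opening: 0.0723
```

```bash
python3 - <<'E'
from h import *
p,k=cam("wrist"); save("w4",p);print(proj(k,(.5735,.2868,.03)))
E
python3 plan.py 0.545 -0.0925 0.16 0 11
```

```text
(np.float64(253.56663476735), np.float64(186.2741471212365))
t 7.83 at [0.5763 0.2894 0.1626] total cm 38.3
[-3.39 -0.78  0.  ] [ 0.    -0.001  0.156]
[-3.47 -0.25  0.01] [ 0.    -0.001  0.156]
[-3.47  0.3   0.01] [ 0.    -0.001  0.156]
[-3.38  0.83  0.01] [ 0.    -0.001  0.156]
[-3.21  1.35  0.02] [ 0.    -0.001  0.156]
[-2.96  1.83  0.02] [ 0.    -0.001  0.156]
[-2.64  2.27  0.02] [ 0.    -0.001  0.156]
[-2.26  2.65  0.02] [ 0.    -0.001  0.156]
[-1.82  2.97  0.02] [ 0.    -0.001  0.156]
[-1.34  3.22  0.02] [ 0.    -0.001  0.156]
[-0.82  3.39  0.02] [ 0.    -0.001  0.156]
```

View pics/w4.png

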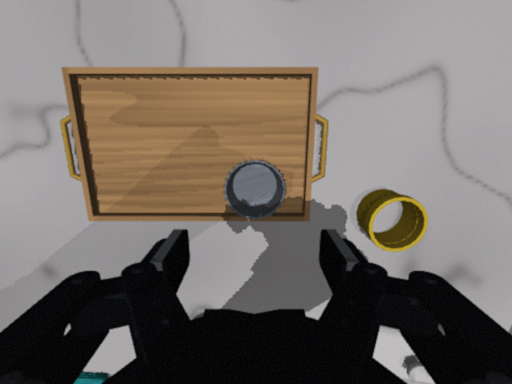

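The tin stands upright at (255,188), clear of the walls. Next the tamper, keeping the same tool yaw.

>>> {"method": "servo_tool", "body": {
  "commands": [
    [-4.7, -1.1, 0, 0, 0, 0],
    [-4.7, -1.1, 0, 0, 0, 0],
    [-4.7, -1.1, 0, 0, 0, 0],
    [-4.7, -1.1, 0, 0, 0, 0],
    [-4.7, -1.1, 0, 0, 0, 0]
  ],
  "grip": -0.7
}}

```text
time: 8.45
eef_pos: [0.5527, 0.0448, 0.1538]
eef_rot: [0.0, 0.654, 0.757, 0.0]
force: [0.8, -0.3, -0.4]
opening: 0.0724
```

>>> {"method": "servo_tool", "body": {
  "commands": [
    [-4.7, -1.1, 0, 0, 0, 0],
    [-4.7, -1.1, 0, 0, 0, 0],
    [-2.5, -1, 0, 0, 0, 0],
    [0, 0, 0, 0, 0, 0],
    [0, 0, 0, 0, 0, 0]
  ]
}}

```text
time: 9.07
eef_pos: [0.5386, -0.0746, 0.1537]
eef_rot: [0.0, 0.654, 0.757, 0.001]
force: [-1.0, 0.0, -0.2]
opening: 0.0725
```

```bash
python3 - <<'E'
from h import *
p,k=cam("wrist"); print(status.state()["eef_pos"])
save("w5",p)
for z in(.0,.072): print(proj(k,(.545,-.0925,z)))
hsv=cv2.cvtColor(p,cv2.COLOR_RGB2HSV).astype(int); H,S,V=hsv[...,0],hsv[...,1],hsv[...,2]
m=((H<20)&(S>100)&(V>40)).astype(np.uint8); n,l,st,ce=cv2.connectedComponentsWithStats(m)
for i in range(1,n):
    if st[i,4]>100: print(st[i],ce[i])
E
python3 plan.py 0.545 -0.0925 0.10 98.4 2
```

```text
[ 0.53867853 -0.07425482  0.15364754]
(np.float64(256.23303018725375), np.float64(195.8099242868161))
(np.float64(257.01289317789855), np.float64(217.7230920859524))
[ 362    3   77   79 1478] [402.36265223  41.17117727]
[ 138  121  113   18 1964] [193.68482688 129.39867617]
[243 184  27  43 651] [255.70967742 206.89708141]
t 9.12 at [ 0.5387 -0.0743  0.1536] total cm 5.7
[-0.95  0.18  2.68] [ 0. -0.  0.]
[-0.95  0.18  2.68] [ 0. -0.  0.]
```

View pics/w5.png

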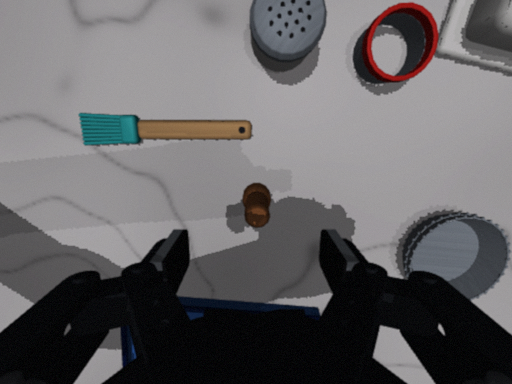

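The tamper is at (257,205), matching the prediction. The brush is at (80..252,129) and the shaker at (288,25), and all other items look undisturbed.

>>> {"method": "servo_tool", "body": {
  "commands": [
    [-0.9, 0.3, 2, 0, 0, 0],
    [-0.8, 0.1, 2, 0, 0, 0],
    [0, 0, 4, 0, 0, 0],
    [0, 0, 4, 0, 0, 0],
    [0, 0, 0, 0, 0, 0]
  ],
  "grip": -0.4
}}

```text
time: 9.75
eef_pos: [0.5414, -0.0921, 0.0295]
eef_rot: [-0.003, 0.654, 0.757, -0.002]
force: [-0.0, 0.1, 0.9]
opening: 0.0597
```

```bash
python3 plan.py 0.545 -0.092 0.034 98.4 1
```

```text
t 9.75 at [ 0.5414 -0.0921  0.0295] total cm 0.6
[-0.04  0.36 -0.45] [-0.007 -0.002 -0.001]
```

>>> {"method": "servo_tool", "body": {
  "commands": [
    [0, 0.3, -0.3, 0, 0, 0],
    [0, 0, 0, 0, 0, 0]
  ]
}}

```text
time: 10.0
eef_pos: [0.5495, -0.0919, 0.038]
eef_rot: [0.001, 0.654, 0.756, 0.001]
force: [-0.5, 0.1, -0.9]
opening: 0.0597
```

>>> {"method": "servo_tool", "body": {
  "commands": [
    [0, 0, 0, 0, 0, 0],
    [0, 0, 0, 0, 0, 0],
    [0, 0, 0, 0, 0, 0],
    [0, 0, 0, 0, 0, 0],
    [0, 0, 0, 0, 0, 0]
  ],
  "grip": 1,
  "newtons": 30
}}

```text
time: 10.62
eef_pos: [0.548, -0.092, 0.0369]
eef_rot: [0.0, 0.654, 0.756, 0.0]
force: [-0.6, 0.7, 5.8]
opening: 0.0237
```

```bash
python3 plan.py 0.545 -0.092 0.034 98.4 1
```

```text
t 10.62 at [ 0.548  -0.092   0.0369] total cm 0.4
[ 0.04 -0.3   0.29] [ 0.001  0.    -0.002]
```

>>> {"method": "servo_tool", "body": {
  "commands": [
    [0, 0, -1, 0, 0, 0],
    [0, 0, -4, 0, 0, 0],
    [0, 0, -5, 0, 0, 0],
    [0, 0, -4, 0, 0, 0],
    [0, 0, 0, 0, 0, 0]
  ]
}}

```text
time: 11.25
eef_pos: [0.5498, -0.0919, 0.1798]
eef_rot: [0.003, 0.654, 0.756, 0.002]
force: [0.7, -0.1, -1.0]
opening: 0.0228
```

```bash
python3 plan.py 0.5745 0.2855 0.165 98.4 8
```

```text
t 11.25 at [ 0.5498 -0.0919  0.1798] total cm 37.9
[4.62 0.99 0.18] [ 0.001  0.    -0.   ]
[4.62 0.99 0.18] [ 0.001  0.    -0.   ]
[4.62 0.99 0.18] [ 0.001  0.    -0.   ]
[4.62 0.99 0.18] [ 0.001  0.    -0.   ]
[4.62 0.99 0.18] [ 0.001  0.    -0.   ]
[4.62 0.99 0.18] [ 0.001  0.    -0.   ]
[4.62 0.99 0.18] [ 0.001  0.    -0.   ]
[4.62 0.99 0.18] [ 0.001  0.    -0.   ]
```

>>> {"method": "servo_tool", "body": {
  "commands": [
    [4.6, 1, 0, 0, 0, 0],
    [4.6, 1, 0, 0, 0, 0],
    [4.6, 1, 0, 0, 0, 0],
    [4.6, 1, 0, 0, 0, 0],
    [4.6, 1, 0, 0, 0, 0]
  ]
}}

```text
time: 11.88
eef_pos: [0.5631, 0.144, 0.1752]
eef_rot: [-0.0, 0.654, 0.756, -0.001]
force: [0.7, -0.6, -0.8]
opening: 0.023
```

>>> {"method": "servo_tool", "body": {
  "commands": [
    [4.6, 1, 0, 0, 0, 0],
    [4.6, 1, 0, 0, 0, 0],
    [4.6, 1, 0, 0, 0, 0],
    [0, 0, 0, 0, 0, 0],
    [0, 0, 0, 0, 0, 0]
  ]
}}

```text
time: 12.5
eef_pos: [0.5731, 0.2827, 0.1751]
eef_rot: [-0.0, 0.654, 0.756, -0.001]
force: [0.2, -0.3, -0.2]
opening: 0.0232
```

```bash
python3 - <<'E'
from h import *
p,k=cam("wrist"); save("w6",p); s=status.state(); print(s["eef_pos"],s["opening"]);print(proj(k,(.5745,.2855,.03)))
E
python3 plan.py 0.5745 0.2855 0.1 98.4 2
```

```text
[0.57354594 0.28190715 0.17527999] 0.02298030129526338
(np.float64(255.02719594860926), np.float64(179.41810582030524))
t 12.55 at [0.5735 0.2819 0.1753] total cm 7.5
[0.18 0.08 3.76] [-0.001  0.001 -0.001]
[0.17 0.08 3.76] [-0.001  0.001 -0.001]
```

View pics/w6.png

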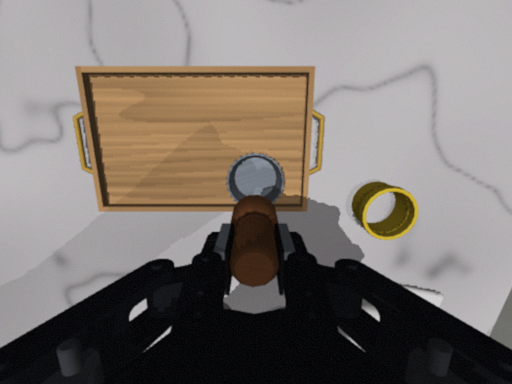

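The tamper is held upright, with the tin at (256,180) just as predicted. Lowering.

>>> {"method": "servo_tool", "body": {
  "commands": [
    [0.3, 0.2, 3, 0, 0, 0],
    [0, 0, 4, 0, 0, 0],
    [0, 0, 4, 0, 0, 0],
    [0, 0, 1, 0, 0, 0],
    [0, 0, 0, 0, 0, 0]
  ]
}}

```text
time: 13.18
eef_pos: [0.5755, 0.2862, 0.0565]
eef_rot: [0.0, 0.654, 0.756, -0.0]
force: [0.2, -0.0, 0.1]
opening: 0.0229
```

```bash
python3 plan.py 0.575 0.285 0.046 98.4 1
```

```text
t 13.18 at [0.5755 0.2862 0.0565] total cm 1.1
[-0.11 -0.06  1.05] [-0.     0.    -0.003]
```

>>> {"method": "servo_tool", "body": {
  "commands": [
    [-0.1, 0, 0.5, 0, 0, 0],
    [0, 0, 0.3, 0, 0, 0],
    [0, 0, 0.1, 0, 0, 0],
    [0, 0, 0.1, 0, 0, 0],
    [0, 0, 0, 0, 0, 0]
  ]
}}

```text
time: 13.8
eef_pos: [0.5753, 0.2861, 0.0463]
eef_rot: [0.0, 0.654, 0.756, -0.0]
force: [-0.4, 0.2, 0.2]
opening: 0.0232
```

>>> {"method": "servo_tool", "body": {
  "commands": [
    [0, 0, 0.1, 0, 0, 0],
    [0, 0, 0.1, 0, 0, 0],
    [0, 0, 0, 0, 0, 0]
  ]
}}

```text
time: 14.18
eef_pos: [0.5754, 0.2863, 0.0449]
eef_rot: [0.0, 0.654, 0.756, 0.0]
force: [-1.1, -1.2, 5.7]
opening: 0.0231
```

Contact at 5.7 N, as expected at z≈0.045. Release and rise.

>>> {"method": "servo_tool", "body": {
  "commands": [
    [0, 0, 0, 0, 0, 0],
    [0, 0, 0, 0, 0, 0],
    [0, 0, 0, 0, 0, 0]
  ],
  "grip": -0.3
}}

```text
time: 14.55
eef_pos: [0.5753, 0.2861, 0.0442]
eef_rot: [-0.0, 0.654, 0.756, -0.0]
force: [0.1, -1.0, -0.2]
opening: 0.0556
```

>>> {"method": "servo_tool", "body": {
  "commands": [
    [0, 0, -2, 0, 0, 0],
    [0, 0, -4, 0, 0, 0],
    [0, 0, -5, 0, 0, 0],
    [0, 0, -1, 0, 0, 0],
    [0, 0, 0, 0, 0, 0]
  ]
}}

```text
time: 15.18
eef_pos: [0.5758, 0.2863, 0.1656]
eef_rot: [0.0, 0.654, 0.756, 0.001]
force: [0.1, -0.4, 0.2]
opening: 0.0556
```

```bash
python3 - <<'E'
from h import *
p,k=cam("wrist"); save("w7",p)
E
python3 plan.py 0.4385 -0.0307 0.16 8.5 11
```

```text
t 15.22 at [0.5751 0.2857 0.1642] total cm 34.5
[-2.67 -1.64  0.04] [0.    0.    0.142]
[-2.87 -1.25  0.04] [0.    0.    0.142]
[-3.02 -0.83  0.04] [0.    0.    0.142]
[-3.11 -0.39  0.04] [0.    0.    0.142]
[-3.13  0.05  0.04] [0.    0.    0.142]
[-3.09  0.5   0.04] [0.    0.    0.142]
[-2.99  0.93  0.04] [0.    0.    0.142]
[-2.83  1.35  0.04] [0.    0.    0.142]
[-2.61  1.74  0.04] [0.    0.    0.142]
[-2.33  2.09  0.04] [0.    0.    0.142]
[-2.01  2.4   0.04] [0.    0.    0.142]
```

View pics/w7.png

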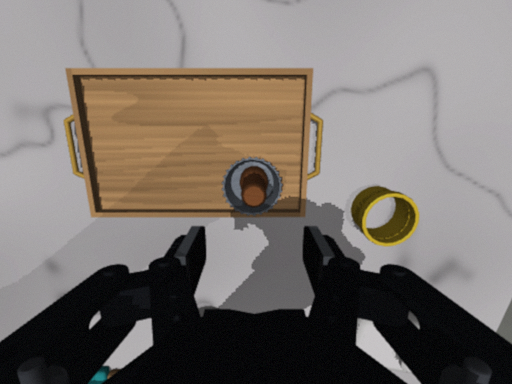

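The tamper stands in the tin at (253,186). Now the brush: move and turn to yaw 8.5°.

>>> {"method": "servo_tool", "body": {
  "commands": [
    [-2.7, -1.6, 0, 0, 0, 0.142],
    [-2.9, -1.2, 0, 0, 0, 0.142],
    [-3.0, -0.8, 0, 0, 0, 0.142],
    [-3.1, -0.4, 0, 0, 0, 0.142],
    [-3.1, 0, 0, 0, 0, 0.142]
  ]
}}

```text
time: 15.85
eef_pos: [0.5127, 0.141, 0.1628]
eef_rot: [-0.0, 0.877, 0.48, -0.001]
force: [-0.1, -0.0, -0.3]
opening: 0.0554
```

>>> {"method": "servo_tool", "body": {
  "commands": [
    [-3.1, 0.5, 0, 0, 0, 0.142],
    [-3.0, 0.9, 0, 0, 0, 0.142],
    [-2.8, 1.3, 0, 0, 0, 0.142],
    [-2.6, 1.7, 0, 0, 0, 0.142],
    [-2.3, 2.1, 0, 0, 0, 0.142]
  ]
}}

```text
time: 16.48
eef_pos: [0.4508, -0.0016, 0.1631]
eef_rot: [-0.0, 0.989, 0.145, -0.001]
force: [-0.2, -0.6, -0.2]
opening: 0.0552
```

>>> {"method": "servo_tool", "body": {
  "commands": [
    [-2.0, 2.4, 0, 0, 0, 0.142],
    [0, 0, 0, 0, 0, 0],
    [0, 0, 0, 0, 0, 0]
  ]
}}

```text
time: 16.85
eef_pos: [0.4399, -0.0288, 0.1636]
eef_rot: [-0.0, 0.997, 0.078, -0.001]
force: [-0.3, 0.0, -0.0]
opening: 0.0555
```

```bash
python3 - <<'E'
from h import *
p,k=cam("wrist"); save("w8",p)
hsv=cv2.cvtColor(p,cv2.COLOR_RGB2HSV).astype(int); H,S,V=hsv[...,0],hsv[...,1],hsv[...,2]
for nm,m in(("handle",(H>3)&(H<25)&(S>80)&(V>60)),("head",(H>80)&(H<97)&(S>100))):
    n,l,st,ce=cv2.connectedComponentsWithStats(m.astype(np.uint8))
    for i in range(1,n):
        if st[i,4]>150:
            c=np.argwhere(l==i)[:,::-1].astype(float); w=np.array([ray(k,u,v,.014)[:2] for u,v in c],np.float32); print(nm,st[i],cv2.minAreaRect(w))
E
python3 plan.py 0.442 -0.030 0.10 8.5 3
```

```text
handle [   0   38   33  152 2531] ((0.46321752667427063, 0.2329738587141037), (0.035581279546022415, 0.15990106761455536), 84.6436996459961)
handle [ 249  100   18  107 1707] ((0.4689122438430786, -0.02743055298924446), (0.117072194814682, 0.018090195953845978), 8.67027759552002)
head [ 243  206   26   46 1122] ((0.38221803307533264, -0.03936512768268585), (0.05798890441656113, 0.030594613403081894), 9.015630722045898)
t 16.9 at [ 0.4402 -0.0285  0.1638] total cm 6.4
[0.05 0.06 2.13] [-0.     0.     0.003]
[0.05 0.06 2.13] [-0.     0.     0.003]
[0.05 0.06 2.13] [-0.     0.     0.003]
```

>>> {"method": "servo_tool", "body": {
  "commands": [
    [0.1, 0.2, 4, 0, 0, 0],
    [0.1, 0.1, 4, 0, 0, 0],
    [0, 0, 4, 0, 0, 0],
    [0, 0, 2, 0, 0, 0],
    [0, 0, 0, 0, 0, 0]
  ]
}}

```text
time: 17.52
eef_pos: [0.4417, -0.0309, 0.0229]
eef_rot: [-0.0, 0.997, 0.078, -0.002]
force: [0.3, -0.1, 0.6]
opening: 0.0555
```

```bash
python3 plan.py 0.4425 -0.0314 0.008 8.7 1
```

```text
t 17.52 at [ 0.4417 -0.0309  0.0229] total cm 1.5
[0.07 0.07 1.49] [-0.001  0.003  0.004]
```

>>> {"method": "servo_tool", "body": {
  "commands": [
    [0.1, 0.1, 1, 0, 0, 0],
    [0, 0, 0.5, 0, 0, 0],
    [0, 0, 0, 0, 0, 0]
  ]
}}

```text
time: 17.9
eef_pos: [0.4439, -0.0328, 0.0093]
eef_rot: [0.0, 0.997, 0.077, 0.0]
force: [-0.2, -0.5, -0.5]
opening: 0.0552
```

>>> {"method": "servo_tool", "body": {
  "commands": [
    [0, 0, 0, 0, 0, 0],
    [0, 0, 0, 0, 0, 0],
    [0, 0, 0, 0, 0, 0],
    [0, 0, 0, 0, 0, 0],
    [0, 0, 0, 0, 0, 0]
  ],
  "grip": 1,
  "newtons": 35
}}

```text
time: 18.52
eef_pos: [0.4441, -0.0328, 0.0097]
eef_rot: [0.0, 0.997, 0.077, 0.0]
force: [-1.3, -0.0, 6.4]
opening: 0.0185
```

>>> {"method": "servo_tool", "body": {
  "commands": [
    [0, 0, -0.5, 0, 0, 0],
    [0, 0, -3, 0, 0, 0],
    [0, 0, -5, 0, 0, 0],
    [0, 0, -5, 0, 0, 0],
    [0, 0, 0, 0, 0, 0]
  ]
}}

```text
time: 19.15
eef_pos: [0.4465, -0.033, 0.1478]
eef_rot: [0.001, 0.997, 0.077, 0.004]
force: [0.7, -0.4, -1.1]
opening: 0.0183
```

```bash
python3 plan.py 0.508 0.348 0.14 8.2 8; python3 - <<'E'
from h import *
print(status.state()["opening"])
E
```

```text
t 19.15 at [ 0.4465 -0.033   0.1478] total cm 38.6
[ 1.49 -4.59  0.1 ] [ 0.    -0.001  0.001]
[ 1.48 -4.59  0.1 ] [ 0.    -0.001  0.001]
[ 1.48 -4.59  0.1 ] [ 0.    -0.001  0.001]
[ 1.47 -4.59  0.1 ] [ 0.    -0.001  0.001]
[ 1.46 -4.6   0.1 ] [ 0.    -0.001  0.001]
[ 1.46 -4.6   0.1 ] [ 0.    -0.001  0.001]
[ 1.45 -4.6   0.1 ] [ 0.    -0.001  0.001]
[ 1.45 -4.6   0.1 ] [ 0.    -0.001  0.001]
0.01828188811130985
```

>>> {"method": "servo_tool", "body": {
  "commands": [
    [1.5, -4.6, 0, 0, 0, 0],
    [1.5, -4.6, 0, 0, 0, 0],
    [1.5, -4.6, 0, 0, 0, 0],
    [1.5, -4.6, 0, 0, 0, 0],
    [1.5, -4.6, 0, 0, 0, 0]
  ]
}}

```text
time: 19.77
eef_pos: [0.4822, 0.2071, 0.1433]
eef_rot: [0.0, 0.997, 0.077, -0.001]
force: [0.7, -0.3, -0.0]
opening: 0.0185
```

>>> {"method": "servo_tool", "body": {
  "commands": [
    [1.5, -4.6, 0, 0, 0, 0],
    [1.4, -4.6, 0, 0, 0, 0],
    [1.4, -4.6, 0, 0, 0, 0],
    [0, 0, 0, 0, 0, 0],
    [0, 0, 0, 0, 0, 0]
  ]
}}

```text
time: 20.4
eef_pos: [0.5035, 0.3476, 0.1431]
eef_rot: [0.001, 0.997, 0.077, -0.001]
force: [0.2, -0.4, -1.3]
opening: 0.0188
```

```bash
python3 plan.py 0.508 0.348 0.06 8.2 3; python3 - <<'E'
from h import *
p,k=cam("wrist"); save("w9",p)
E
```

```text
t 20.4 at [0.5035 0.3476 0.1431] total cm 8.3
[0.16 0.01 2.77] [0.001 0.001 0.004]
[0.15 0.01 2.77] [0.001 0.001 0.004]
[0.15 0.01 2.77] [0.001 0.001 0.004]
```

View pics/w9.png

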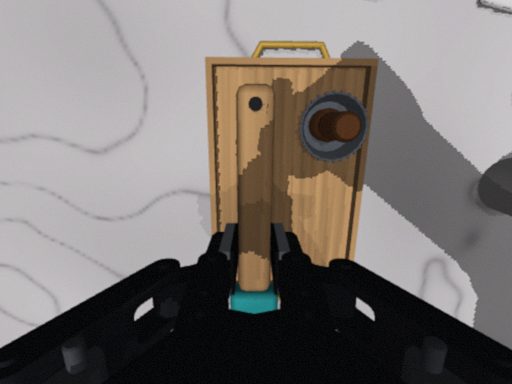

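The brush is held level over the left half of the tray, lined up with its sides, clear of the tin at (333,128). Lowering.

>>> {"method": "servo_tool", "body": {
  "commands": [
    [0.2, 0, 4, 0, 0, 0],
    [0.2, 0, 4, 0, 0, 0],
    [0, 0, 3, 0, 0, 0],
    [0, 0, 0.5, 0, 0, 0],
    [0, 0, 0, 0, 0, 0]
  ]
}}

```text
time: 21.08
eef_pos: [0.5085, 0.3489, 0.0299]
eef_rot: [0.0, 0.997, 0.076, 0.0]
force: [-0.7, -0.7, -0.1]
opening: 0.0185
```

>>> {"method": "servo_tool", "body": {
  "commands": [
    [0, 0, 0.5, 0, 0, 0],
    [0, 0, 0.2, 0, 0, 0],
    [0, 0, 0.1, 0, 0, 0],
    [0, 0, 0, 0, 0, 0]
  ]
}}

```text
time: 21.58
eef_pos: [0.5081, 0.3496, 0.0214]
eef_rot: [-0.0, 0.997, 0.077, 0.0]
force: [-0.5, -0.4, -0.4]
opening: 0.0184
```

>>> {"method": "servo_tool", "body": {
  "commands": [
    [0, 0, 0.3, 0, 0, 0],
    [0, 0, 0.2, 0, 0, 0],
    [0, 0, 0.1, 0, 0, 0],
    [0, 0, 0, 0, 0, 0]
  ]
}}

```text
time: 22.08
eef_pos: [0.5079, 0.3495, 0.0158]
eef_rot: [0.0, 0.997, 0.077, -0.0]
force: [-1.5, -1.7, 7.5]
opening: 0.0188
```

>>> {"method": "servo_tool", "body": {
  "commands": [
    [0, 0, 0, 0, 0, 0],
    [0, 0, 0, 0, 0, 0],
    [0, 0, 0, 0, 0, 0]
  ],
  "grip": 0.3
}}

```text
time: 22.45
eef_pos: [0.508, 0.3495, 0.0151]
eef_rot: [0.0, 0.997, 0.077, -0.0]
force: [0.4, -0.3, 0.7]
opening: 0.0298
```

>>> {"method": "servo_tool", "body": {
  "commands": [
    [0, 0, -1, 0, 0, 0],
    [0, 0, -3, 0, 0, 0],
    [0, 0, -5, 0, 0, 0],
    [0, 0, -5, 0, 0, 0],
    [0, 0, 0, 0, 0, 0]
  ]
}}

```text
time: 23.08
eef_pos: [0.5106, 0.3517, 0.1605]
eef_rot: [-0.002, 0.997, 0.077, 0.004]
force: [-0.4, -0.3, -0.3]
opening: 0.03
```

```bash
python3 plan.py 0.647 0.0745 0.16 0 6
```

```text
t 23.07 at [0.5106 0.3517 0.1605] total cm 30.9
[ 1.54  4.91 -0.  ] [-0.001 -0.001  0.026]
[1.67 4.87 0.  ] [-0.001 -0.001  0.026]
[1.79 4.83 0.  ] [-0.001 -0.001  0.026]
[1.91 4.78 0.  ] [-0.001 -0.001  0.026]
[2.03 4.73 0.01] [-0.001 -0.001  0.026]
[2.15 4.68 0.01] [-0.001 -0.001  0.026]
```

>>> {"method": "servo_tool", "body": {
  "commands": [
    [1.5, 4.9, 0, 0, 0, 0.02],
    [1.6, 4.9, 0, 0, 0, 0.02],
    [1.8, 4.8, 0, 0, 0, 0.02],
    [1.9, 4.8, 0, 0, 0, 0.02],
    [2.0, 4.7, 0, 0, 0, 0.02]
  ],
  "grip": -1
}}

```text
time: 23.7
eef_pos: [0.6231, 0.1182, 0.1548]
eef_rot: [0.0, 1.0, 0.027, -0.0]
force: [-0.1, 0.3, 1.1]
opening: 0.0854
```

>>> {"method": "servo_tool", "body": {
  "commands": [
    [1, 4, 0, 0, 0, 0],
    [0, 0, 0, 0, 0, 0],
    [0, 0, 0, 0, 0, 0]
  ]
}}

```text
time: 24.08
eef_pos: [0.6344, 0.0814, 0.1548]
eef_rot: [-0.0, 1.0, 0.027, -0.001]
force: [0.5, 0.6, 0.2]
opening: 0.0855
```

```bash
cat > cut.py <<'E'
from h import *
p,k=cam("wrist"); save("w10",p)
hsv=cv2.cvtColor(p,cv2.COLOR_RGB2HSV).astype(int); H,S,V=hsv[...,0],hsv[...,1],hsv[...,2]
m=((H<6)|(H>174))&(S>150)&(V>90)
c,_=cv2.findContours(m.astype(np.uint8),0,1); c=max(c,key=cv2.contourArea); print("cutter",cv2.minEnclosingCircle(np.array([ray(k,*q[0],.042)[:2] for q in c],np.float32)),cv2.boundingRect(c))
E
python3 cut.py; python3 plan.py 0.647 0.0745 0.1 3 3
```

```text
cutter ((0.6434575319290161, 0.07469645142555237), 0.029717419296503067) (232, 177, 60, 30)
t 24.12 at [0.6343 0.0823 0.1549] total cm 5.7
[0.41 0.28 1.83] [-0.     0.     0.001]
[0.41 0.28 1.83] [-0.     0.     0.001]
[0.41 0.28 1.83] [-0.     0.     0.001]
```

View pics/w10.png

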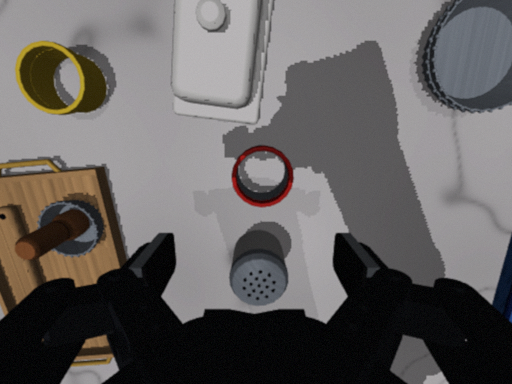

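The ring is centred at (262,176), and the dish edge is well ahead of it. The shaker top is at (259,281).

>>> {"method": "servo_tool", "body": {
  "commands": [
    [0.6, 0.4, 3, 0, 0, 0],
    [0.6, 0.4, 4, 0, 0, 0],
    [0, 0, 4, 0, 0, 0],
    [0, 0, 1.5, 0, 0, 0],
    [0, 0, 0, 0, 0, 0]
  ]
}}

```text
time: 24.75
eef_pos: [0.6467, 0.0744, 0.0299]
eef_rot: [-0.0, 1.0, 0.028, -0.001]
force: [0.2, -0.2, 1.1]
opening: 0.0855
```

```bash
python3 plan.py 0.6465 0.0745 0.016 3 1
```

```text
t 24.75 at [0.6467 0.0744 0.0299] total cm 1.4
[-0.02 -0.01  1.39] [-0.     0.002  0.003]
```

>>> {"method": "servo_tool", "body": {
  "commands": [
    [0, 0, 1.1, 0, 0, 0],
    [0, 0, 0, 0, 0, 0],
    [0, 0, 0, 0, 0, 0]
  ]
}}

```text
time: 25.12
eef_pos: [0.6479, 0.0732, 0.02]
eef_rot: [-0.0, 1.0, 0.027, 0.001]
force: [0.0, -0.2, 0.4]
opening: 0.0854
```

>>> {"method": "servo_tool", "body": {
  "commands": [
    [0, 0, 0, 0, 0, 0],
    [0, 0, 0, 0, 0, 0],
    [0, 0, 0, 0, 0, 0],
    [0, 0, 0, 0, 0, 0]
  ],
  "grip": 1,
  "newtons": 30
}}

```text
time: 25.62
eef_pos: [0.6479, 0.0732, 0.02]
eef_rot: [-0.0, 1.0, 0.027, 0.0]
force: [-1.6, -0.5, 6.6]
opening: 0.0593
```

>>> {"method": "servo_tool", "body": {
  "commands": [
    [0, 0, -0.5, 0, 0, 0],
    [0, 0, -3, 0, 0, 0],
    [0, 0, -5, 0, 0, 0],
    [0, 0, -5, 0, 0, 0],
    [0, 0, 0, 0, 0, 0]
  ]
}}

```text
time: 26.25
eef_pos: [0.6505, 0.0738, 0.159]
eef_rot: [-0.001, 1.0, 0.027, 0.004]
force: [-0.4, 0.2, -1.7]
opening: 0.0596
```

```bash
python3 - <<'E'
from h import *
p,k=cam("wrist"); save("w11",p)
c,s=np.cos(np.radians(3.1)),np.sin(np.radians(3.1))
for n,x in(("cut",.06),("shk",-.05)): print(n,.526+c*x,-.315+s*x)
E
python3 plan.py 0.586 -0.312 0.15 3 8
```

```text
cut 0.5859122002195727 -0.3117552712209135
shk 0.4760731664836894 -0.3177039406492388
t 26.3 at [0.6487 0.0734 0.1562] total cm 39.1
[-1.04  4.77  0.07] [-0. -0.  0.]
[-1.04  4.77  0.07] [-0. -0.  0.]
[-1.04  4.77  0.07] [-0. -0.  0.]
[-1.04  4.77  0.07] [-0. -0.  0.]
[-1.04  4.77  0.08] [-0. -0.  0.]
[-1.04  4.77  0.08] [-0. -0.  0.]
[-1.04  4.77  0.08] [-0. -0.  0.]
[-1.04  4.77  0.08] [-0. -0.  0.]
```

View pics/w11.png

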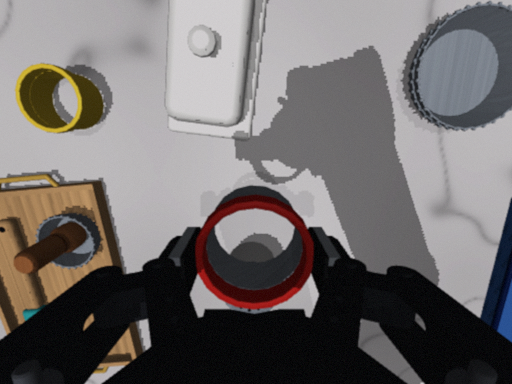

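The cutter is gripped level at (254,250). Carrying it to the blue tray (13 pictures viewed so far).

>>> {"method": "servo_tool", "body": {
  "commands": [
    [-1, 4.8, 0, 0, 0, 0],
    [-1, 4.8, 0, 0, 0, 0],
    [-1, 4.8, 0, 0, 0, 0],
    [-1, 4.8, 0, 0, 0, 0],
    [-1, 4.8, 0, 0, 0, 0]
  ]
}}

```text
time: 26.92
eef_pos: [0.6088, -0.1705, 0.1524]
eef_rot: [-0.0, 1.0, 0.027, -0.002]
force: [0.7, -0.1, -1.8]
opening: 0.0597
```

>>> {"method": "servo_tool", "body": {
  "commands": [
    [-1, 4.8, 0, 0, 0, 0],
    [-1, 4.8, 0, 0, 0, 0],
    [-1, 4.6, 0, 0, 0, 0],
    [0, 0, 0, 0, 0, 0],
    [0, 0, 0, 0, 0, 0]
  ]
}}

```text
time: 27.55
eef_pos: [0.5875, -0.3114, 0.1527]
eef_rot: [-0.001, 1.0, 0.027, -0.001]
force: [-0.3, 0.0, -1.1]
opening: 0.0599
```

```bash
python3 plan.py 0.586 -0.312 0.04 3 3; python3 - <<'E'
from h import *
p,k=cam("wrist"); hsv=cv2.cvtColor(p,cv2.COLOR_RGB2HSV); m=cv2.inRange(hsv,(100,120,25),(130,255,255))
w=np.array([ray(k,u,v,.02)[:2] for v,u in np.argwhere(m)],np.float32); print(w.min(0),w.max(0)); print(cv2.minAreaRect(w))
E
```

```text
t 27.55 at [ 0.5875 -0.3114  0.1527] total cm 11.3
[-0.04  0.03  3.76] [-0.001  0.001  0.001]
[-0.04  0.02  3.76] [-0.001  0.001  0.001]
[-0.05  0.02  3.76] [-0.001  0.001  0.001]
[ 0.41543123 -0.39657834] [ 0.6549378  -0.23232354]
((0.5350546836853027, -0.3172743618488312), (0.23346149921417236, 0.159120574593544), 3.063297748565674)
```

>>> {"method": "servo_tool", "body": {
  "commands": [
    [0, 0.1, 4, 0, 0, 0],
    [0, 0, 4, 0, 0, 0],
    [0, 0, 3, 0, 0, 0],
    [0, 0, 0.5, 0, 0, 0],
    [0, 0, 0, 0, 0, 0]
  ]
}}

```text
time: 28.22
eef_pos: [0.589, -0.3126, 0.0398]
eef_rot: [-0.0, 1.0, 0.028, 0.0]
force: [0.5, 0.0, -0.2]
opening: 0.0596
```

>>> {"method": "servo_tool", "body": {
  "commands": [
    [0, 0, 0.5, 0, 0, 0],
    [0, 0, 0.3, 0, 0, 0],
    [0, 0, 0.1, 0, 0, 0],
    [0, 0, 0, 0, 0, 0]
  ]
}}

```text
time: 28.72
eef_pos: [0.5882, -0.3136, 0.0304]
eef_rot: [0.0, 1.0, 0.027, 0.0]
force: [-0.0, 0.0, 0.1]
opening: 0.0595
```

>>> {"method": "servo_tool", "body": {
  "commands": [
    [0, 0, 0.3, 0, 0, 0],
    [0, 0, 0.2, 0, 0, 0],
    [0, 0, 0, 0, 0, 0]
  ]
}}

```text
time: 29.1
eef_pos: [0.5882, -0.3136, 0.026]
eef_rot: [0.0, 1.0, 0.027, -0.0]
force: [-2.9, 0.8, 6.6]
opening: 0.0598
```

>>> {"method": "servo_tool", "body": {
  "commands": [
    [0, 0, 0, 0, 0, 0],
    [0, 0, 0, 0, 0, 0],
    [0, 0, 0, 0, 0, 0]
  ],
  "grip": -0.9
}}

```text
time: 29.48
eef_pos: [0.5882, -0.3135, 0.0251]
eef_rot: [-0.0, 1.0, 0.027, -0.0]
force: [0.0, -0.4, -0.2]
opening: 0.0811
```

>>> {"method": "servo_tool", "body": {
  "commands": [
    [0, 0, -2, 0, 0, 0],
    [0, 0, -5, 0, 0, 0],
    [0, 0, -5, 0, 0, 0],
    [0, 0, -1, 0, 0, 0],
    [0, 0, 0, 0, 0, 0]
  ]
}}

```text
time: 30.1
eef_pos: [0.5886, -0.3138, 0.1566]
eef_rot: [0.001, 1.0, 0.027, 0.001]
force: [0.3, 0.9, -1.2]
opening: 0.081
```

```bash
python3 plan.py 0.545 0.07 0.16 3 8
python3 - <<'E'
from h import *
p=np.load("top0.npy"); _,k=cam("top")
for z in (.06,.07): print(ray(k,326/1.5,306/1.5,z).round(4))
E
```

```text
t 30.1 at [ 0.5886 -0.3138  0.1566] total cm 38.6
[-0.29 -4.82 -0.05] [ 0. -0.  0.]
[-0.29 -4.82 -0.05] [ 0. -0.  0.]
[-0.29 -4.82 -0.05] [ 0. -0.  0.]
[-0.29 -4.82 -0.05] [ 0. -0.  0.]
[-0.29 -4.82 -0.04] [ 0. -0.  0.]
[-0.29 -4.82 -0.04] [ 0. -0.  0.]
[-0.29 -4.82 -0.04] [ 0. -0.  0.]
[-0.29 -4.82 -0.04] [ 0. -0.  0.]
[0.5471 0.0715 0.06  ]
[0.5458 0.0709 0.07  ]
```

>>> {"method": "servo_tool", "body": {
  "commands": [
    [-0.5, -4.8, 0, 0, 0, 0],
    [-0.5, -4.8, 0, 0, 0, 0],
    [-0.5, -4.8, 0, 0, 0, 0],
    [-0.5, -4.8, 0, 0, 0, 0],
    [-0.5, -4.8, 0, 0, 0, 0]
  ],
  "grip": -1
}}

```text
time: 30.78
eef_pos: [0.5486, -0.0736, 0.1537]
eef_rot: [-0.0, 1.0, 0.027, -0.002]
force: [1.0, 0.2, 0.3]
opening: 0.0855
```

>>> {"method": "servo_tool", "body": {
  "commands": [
    [-0.5, -4.8, 0, 0, 0, 0],
    [-0.5, -4.8, 0, 0, 0, 0],
    [-0.4, -4.8, 0, 0, 0, 0],
    [0, 0, 0, 0, 0, 0],
    [0, 0, 0, 0, 0, 0]
  ]
}}

```text
time: 31.4
eef_pos: [0.5278, 0.0669, 0.1541]
eef_rot: [0.0, 1.0, 0.027, -0.001]
force: [-0.5, -0.4, -0.8]
opening: 0.0856
```

```bash
python3 plan.py 0.546 0.071 0.1 3 3; python3 - <<'E'
from h import *
p,k=cam("wrist"); save("w12",p); print(proj(k,(.546,.071,.065)))
E
```

```text
t 31.4 at [0.5278 0.0669 0.1541] total cm 5.7
[ 0.62 -0.11  1.8 ] [0.    0.001 0.   ]
[ 0.62 -0.1   1.8 ] [0.    0.001 0.   ]
[ 0.61 -0.1   1.8 ] [0.    0.001 0.   ]
(np.float64(250.75056123948391), np.float64(176.25254321075846))
```

View pics/w12.png

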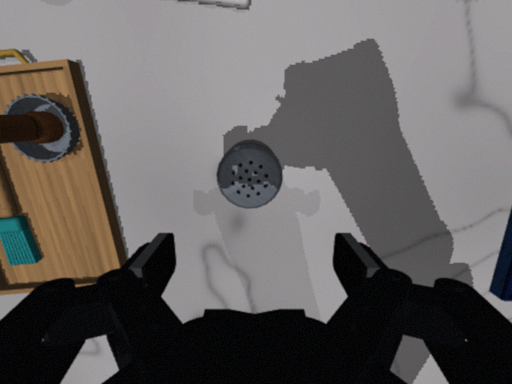

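The shaker is upright at (250,175), as predicted.

>>> {"method": "servo_tool", "body": {
  "commands": [
    [1, -0.2, 3, 0, 0, 0],
    [0.9, -0.1, 3, 0, 0, 0],
    [0, 0, 3, 0, 0, 0],
    [0, 0, 3, 0, 0, 0],
    [0, 0, 0, 0, 0, 0]
  ]
}}

```text
time: 32.08
eef_pos: [0.5455, 0.0697, 0.0331]
eef_rot: [0.001, 1.0, 0.026, -0.003]
force: [-0.4, -0.3, 0.2]
opening: 0.0854
```

```bash
python3 plan.py 0.5465 0.071 0.022 3 1
```

```text
t 32.08 at [0.5455 0.0697 0.0331] total cm 1.1
[ 0.12 -0.13  1.11] [ 0.001  0.005 -0.001]
```

>>> {"method": "servo_tool", "body": {
  "commands": [
    [0, -0.1, 1, 0, 0, 0],
    [0, 0, 0, 0, 0, 0],
    [0, 0, 0, 0, 0, 0]
  ]
}}

```text
time: 32.45
eef_pos: [0.5479, 0.0728, 0.026]
eef_rot: [-0.0, 1.0, 0.027, 0.001]
force: [-1.1, -0.2, 0.0]
opening: 0.0852
```

>>> {"method": "servo_tool", "body": {
  "commands": [
    [0, 0, 0, 0, 0, 0],
    [0, 0, 0, 0, 0, 0],
    [0, 0, 0, 0, 0, 0],
    [0, 0, 0, 0, 0, 0]
  ],
  "grip": 1,
  "newtons": 45
}}

```text
time: 32.95
eef_pos: [0.5477, 0.0728, 0.0261]
eef_rot: [0.0, 1.0, 0.027, 0.0]
force: [-1.3, -0.8, 6.6]
opening: 0.059
```

>>> {"method": "servo_tool", "body": {
  "commands": [
    [0, 0, -0.5, 0, 0, 0],
    [0, 0, -2, 0, 0, 0],
    [0, 0, -4, 0, 0, 0],
    [0, 0, -4, 0, 0, 0],
    [0, 0, 0, 0, 0, 0]
  ]
}}

```text
time: 33.58
eef_pos: [0.55, 0.0733, 0.1344]
eef_rot: [-0.0, 1.0, 0.027, 0.004]
force: [0.7, 0.2, -2.6]
opening: 0.0594
```

```bash
python3 plan.py 0.476 -0.318 0.14 3 10; python3 - <<'E'
from h import *
s=status.state(); print(s["opening"],s["force"])
E
```

```text
t 33.58 at [0.55   0.0733 0.1344] total cm 39.8
[-0.95  3.87 -0.07] [-0.    -0.001  0.   ]
[-0.95  3.87 -0.07] [-0.    -0.001  0.   ]
[-0.95  3.87 -0.06] [-0.    -0.001  0.   ]
[-0.95  3.87 -0.06] [-0.    -0.001  0.   ]
[-0.95  3.87 -0.06] [-0.    -0.001  0.   ]
[-0.95  3.87 -0.06] [-0.    -0.001  0.   ]
[-0.95  3.87 -0.06] [-0.    -0.001  0.   ]
[-0.94  3.87 -0.06] [-0.    -0.001  0.   ]
[-0.94  3.87 -0.06] [-0.    -0.001  0.   ]
[-0.94  3.87 -0.06] [-0.    -0.001  0.   ]
0.05942969022441563 [ 0.67467195  0.18307519 -2.56832923]
```

>>> {"method": "servo_tool", "body": {
  "commands": [
    [-0.5, 2, 0, 0, 0, 0],
    [-0.9, 3.9, 0, 0, 0, 0],
    [-0.9, 3.9, 0, 0, 0, 0],
    [-0.9, 3.9, 0, 0, 0, 0],
    [-0.9, 3.9, 0, 0, 0, 0]
  ]
}}

```text
time: 34.2
eef_pos: [0.5137, -0.1077, 0.129]
eef_rot: [0.0, 1.0, 0.026, -0.002]
force: [0.6, 0.5, -4.1]
opening: 0.0589
```

>>> {"method": "servo_tool", "body": {
  "commands": [
    [-0.9, 3.9, 0, 0, 0, 0],
    [-0.9, 3.9, 0, 0, 0, 0],
    [-0.9, 3.9, 0, 0, 0, 0],
    [-0.9, 3.9, 0, 0, 0, 0],
    [-0.9, 3.5, 0, 0, 0, 0]
  ]
}}

```text
time: 34.83
eef_pos: [0.4784, -0.3005, 0.1288]
eef_rot: [-0.0, 1.0, 0.026, -0.002]
force: [0.5, 0.5, -2.2]
opening: 0.0593
```

>>> {"method": "servo_tool", "body": {
  "commands": [
    [-0.5, 2, 0, 0, 0, 0],
    [0, 0, 0, 0, 0, 0],
    [0, 0, 0, 0, 0, 0]
  ]
}}

```text
time: 35.2
eef_pos: [0.4775, -0.3166, 0.1299]
eef_rot: [-0.001, 1.0, 0.028, -0.0]
force: [0.5, 0.6, -2.9]
opening: 0.0591
```

```bash
python3 plan.py 0.476 -0.318 0.045 3 3
```

```text
t 35.2 at [ 0.4775 -0.3166  0.1299] total cm 8.5
[-0.05  0.05  2.83] [-0.001  0.     0.001]
[-0.05  0.05  2.83] [-0.001  0.     0.001]
[-0.05  0.04  2.83] [-0.001  0.     0.001]
```

>>> {"method": "servo_tool", "body": {
  "commands": [
    [0, 0, 3, 0, 0, 0],
    [0, 0, 3, 0, 0, 0],
    [0, 0, 2, 0, 0, 0],
    [0, 0, 1, 0, 0, 0],
    [0, 0, 0, 0, 0, 0]
  ]
}}

```text
time: 35.83
eef_pos: [0.4774, -0.318, 0.0401]
eef_rot: [-0.0, 1.0, 0.027, -0.0]
force: [0.4, -0.9, -1.1]
opening: 0.0593
```

>>> {"method": "servo_tool", "body": {
  "commands": [
    [0, 0, 0.2, 0, 0, 0],
    [0, 0, 0.1, 0, 0, 0],
    [0, 0, 0, 0, 0, 0]
  ]
}}

```text
time: 36.2
eef_pos: [0.4775, -0.3187, 0.0377]
eef_rot: [0.0, 1.0, 0.027, 0.0]
force: [-0.1, -0.5, -3.4]
opening: 0.0593
```

>>> {"method": "servo_tool", "body": {
  "commands": [
    [0, 0, 0.3, 0, 0, 0],
    [0, 0, 0.2, 0, 0, 0],
    [0, 0, 0.1, 0, 0, 0],
    [0, 0, 0, 0, 0, 0]
  ]
}}

```text
time: 36.7
eef_pos: [0.4772, -0.3185, 0.0321]
eef_rot: [0.0, 1.0, 0.027, -0.0]
force: [-3.3, 1.4, 7.7]
opening: 0.0593
```

On the tray floor (7.7 N). Release, rise, and back off.

>>> {"method": "servo_tool", "body": {
  "commands": [
    [0, 0, 0, 0, 0, 0],
    [0, 0, 0, 0, 0, 0],
    [0, 0, 0, 0, 0, 0],
    [0, 0, 0, 0, 0, 0]
  ],
  "grip": -0.95
}}

```text
time: 37.2
eef_pos: [0.4773, -0.3186, 0.0312]
eef_rot: [0.0, 1.0, 0.027, -0.0]
force: [0.3, -0.3, -0.6]
opening: 0.0832
```

>>> {"method": "servo_tool", "body": {
  "commands": [
    [0, 0, -1, 0, 0, 0],
    [0, 0, -4, 0, 0, 0],
    [0, 0, -5, 0, 0, 0],
    [0, 0, -5, 0, 0, 0],
    [0, 0, -4, 0, 0, 0]
  ]
}}

```text
time: 37.83
eef_pos: [0.4776, -0.3187, 0.2243]
eef_rot: [0.001, 1.0, 0.027, 0.001]
force: [-0.0, 0.2, -0.1]
opening: 0.083
```

>>> {"method": "servo_tool", "body": {
  "commands": [
    [-2, 5, -1, 0, 0, 0],
    [-3, 5, -1, 0, 0, 0],
    [-3, 5, 0, 0, 0, 0],
    [-3, 5, 0, 0, 0, 0],
    [-3, 5, 0, 0, 0, 0]
  ]
}}

```text
time: 38.45
eef_pos: [0.35, -0.5772, 0.2423]
eef_rot: [0.0, 1.0, 0.027, 0.0]
force: [0.8, -0.1, 0.7]
opening: 0.0833
```

```bash
python3 - <<'E'
from h import *
p,k=cam("scene"); q,k2=cam("top")
a=cv2.resize(q[100:320,40:470],(800,410),interpolation=cv2.INTER_CUBIC); b=p[60:320,100:470]; b=cv2.resize(b,(270,190))
save("f",np.vstack([a,np.hstack([cv2.resize(p[70:210,110:290],(244,190)),np.zeros((190,12,3),np.uint8),cv2.resize(p[150:300,330:480],(190,190)),np.zeros((190,354,3),np.uint8)])]))
s=status.state(); print(s["time"],s["eef_pos"],s["force"])
E
python3 m.py
```

```text
38.55 [ 0.34377786 -0.58252739  0.24158079] [-0.41015871 -0.67345822  0.10845275]
cutter 0.5878732800483704 -0.3129950761795044 0.0307314433157444
brush head ((0.4447435140609741, 0.34118178486824036), (0.058533430099487305, 0.03208879753947258), 6.811578750610352)
blue ((0.5261085033416748, -0.31470781564712524), (0.24678455293178558, 0.16120900213718414), 3.0812950134277344)
oak ((0.5059667825698853, 0.31366676092147827), (0.2785228490829468, 0.16245494782924652), 8.215509414672852)Traceback (most recent call last):
  File "m.py", line 13, in <module>
    t2=tan.copy(); t2[:,:200]=0; t2[:,280:]=0; b=big(t2); print("handle",cv2.minAreaRect(w(b,.012)))
                                                 ~~~^^^^
  File "m.py", line 5, in big
    c,_=cv2.findContours(m.astype(np.uint8),cv2.RETR_EXTERNAL,cv2.CHAIN_APPROX_NONE); return max(c,key=cv2.contourArea)
                                                                                             ~~~^^^^^^^^^^^^^^^^^^^^^^^
ValueError: max() iterable argument is empty
```

View pics/f.png

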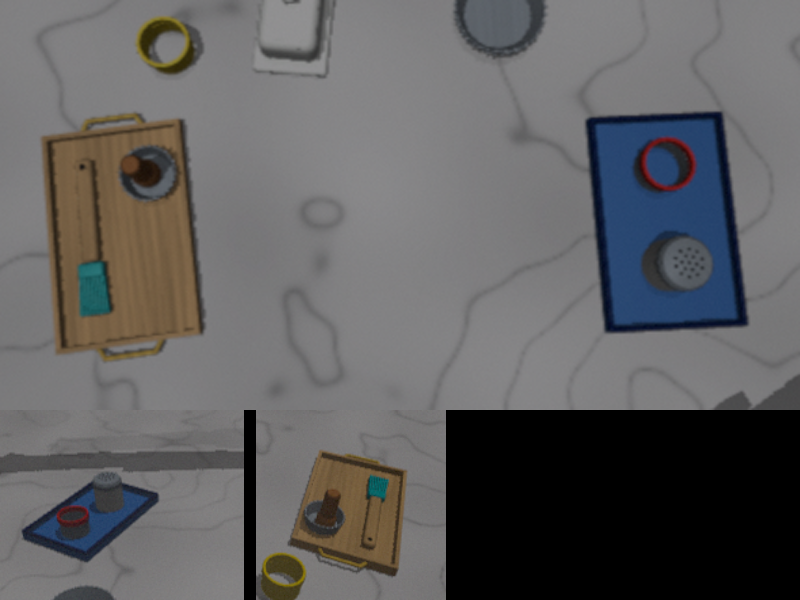

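The top and scene crops show all five items in place. I'll check numerically that the tamper is upright rather than leaning on the tin wall.

```bash
python3 - <<'E'
from h import *
for n,(r0,r1,c0,c1) in(("top",(150,220,80,145)),("scene",(200,260,340,385))):
    p,k=cam(n); hsv=cv2.cvtColor(p,cv2.COLOR_RGB2HSV).astype(int); H,S,V=hsv[...,0],hsv[...,1],hsv[...,2]
    m=(H<14)&(S>110)&(V<130); s=np.zeros_like(m); s[r0:r1,c0:c1]=m[r0:r1,c0:c1]
    c,_=cv2.findContours(s.astype(np.uint8),0,1); c=max(c,key=cv2.contourArea)
    pts=c.reshape(-1,2).astype(np.float32); vx=cv2.fitLine(pts,2,0,.01,.01).ravel()
    a,b=np.array(proj(k,(.575,.286,.008))),np.array(proj(k,(.575,.286,.08))); print(n,cv2.boundingRect(c),"fit",vx.round(2),"pred base,top",a.round(1),b.round(1),((b-a)/np.linalg.norm(b-a)).round(2))
E
```

```text
top (105, 183, 21, 17) fit [  0.92   0.39 115.73 190.86] pred base,top [120.3 193.7] [110.3 188.2] [-0.88 -0.48]
scene (378, 231, 6, 10) fit [  0.44   0.9  380.79 235.07] pred base,top [383.3 239.9] [390.6 214.7] [ 0.27 -0.96]
```

```bash
python3 -c "
from h import *
print(ticket.finish_job())"
```

```text
the job is handed in; nothing more can be done
None
```

I made up both kits and handed the job in at about 39 s of robot time. No verdict came back.

- **Oak tray:** the tart tin went down first, then the tamper upright inside it, then the brush flat beside the tin along the tray.
- **Blue tray:** the cutter went down first, then the shaker, both upright on the tray floor. The shaker stayed upright all the way.

**Last checks:**
- The final top and scene pictures show all five items as asked. The gripper was open and well clear of everything.
- The butter dish, nested tins and yellow cutter look unmoved. The dish and nested tins are cut off at the top edge of that last crop. I did not re-measure any of the three.
- The cutter measured (0.588, -0.313), inside the tray.
- In the top view the tamper's tip lies within about a pixel of where an upright one would be. Its axis is about 5° off in the image, within measuring error.

**Checks that failed:**
- The scene-view check of the tamper gave nothing useful because its search window was too small.
- The final re-measuring script stopped early. It looked for the brush handle in its old place, so I judged the handle, tin and shaker from the picture only.

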